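# Slide a flush lacquer tile over the edge of the rubbing stand and rack it

### The arm

A 6-joint arm with a two-finger parallel gripper is mounted at the origin on a cart in front of the work surface, level with it; the furniture and walls round the work are solid. World frame = base frame: x ahead of the robot, y to its left, z up, the work surface at z = 0. Lengths are in m, angles in degrees, forces in N, time in s.
With the tool pointing down it reaches from about 0.325 to 0.85 m from the base axis. Payload 15.5 kg.
Tool frame: the origin (TCP) lies at the very end of the fingers, on their centre line; the grasp point (between the pads) lies arm.grip_depth behind it (arm.grip_depth is the distance from the TCP to the grasp point, in m); z points along the fingers, y is the line along which they close (so a half turn about z gives the same grasp; the last joint's range is limited). The gripper opens to 91 mm and grips with 3 to 60 N. Pads are 32 mm wide; open, the fingers measure 118 mm over their backs; the gripper's body (76 mm by 178 mm) begins 60 mm behind the grasp point.
Start: joints at [-76.519, 28.281, 77.091, -0, 74.628, -5.472], TCP at [0.203, -0.591, 0.214] pointing down, gripper open.
Joint ranges: [-166.48, 166.48], [-47.26, 123.95], [12.59, 153.08], [-70.14, 250.14], [6.76, 159.57], [-176.63, 176.63]. Speed limits (degrees/s): [108.29, 108.29, 147.25, 172.46, 172.46, 172.46].

### API

Orientations are given as a 3x3 rotation matrix whose columns are the frame's x, y, z axes.
In Python, from rig import arm gives the robot as it stands. Calls block until the motion is done:
- arm.move_to(position, orientation): joint-space move of the TCP to a pose.
- arm.move_l(position, orientation=None, feed=0.15): straight line of the TCP; orientation=None keeps the orientation; feed is the mean speed in m/s.
- arm.move_joints(angles): joint-space move.
- arm.grip(opening): finger opening in m; the grip force is fixed at half the most; returns when the fingers have stopped.
- arm.sleep(seconds).
- arm.solve_ik(position, orientation): joint angles nearest the present ones, or None.
- arm.snapshot(name): name is "scene" or "top"; returns the picture (400x640x3 uint8, red, green, blue); there is no depth.
- arm.get_calibration(name): a dict with "intrinsics" (3x3 intrinsics, pixels), "cam_to_world" (4x4, takes a point from camera to world coordinates). Camera axes: x right, y down, z forward; pixel columns grow to the right and rows downward; lengths in m; the calibration is good to about 2 mm. A picture is of the moment at which its call begins. get_calibration takes no time and is no camera call.
A pose or a line that the arm cannot do raises arm.Unreachable and nothing moves.
- arm.sign_off(): hands the job in; it is judged then, once.
Readings, each from a call of its own:
- arm.current_t(): time.
- arm.current_joint_positions(): joint angles.
- arm.current_dq(): joint speeds.
- arm.current_tau(): joint torques, N m.
- arm.current_ee_pos(): TCP position.
- arm.current_tool_rot(): TCP orientation.
- arm.current_force(): force on the tool from outside, world axes, zero at the start.
- arm.current_torque(): the same for the moment, N m.
- arm.current_width(): finger opening in m.
- arm.current_grasp_force(): force on a finger pad.
Only numpy, scipy, OpenCV 4.12 (cv2) and the standard library are available. Lean on these libraries where they do the work, as an engineer would, in place of code of your own. Each camera call takes 0.05 s, during which the arm holds its last target. There are 200 camera calls.

### The job

The red striped sample tile lies sunk between the strips of the raised rubbing stand, level with them, so it cannot be gripped there. Touch down slowly, press lightly on its face and slide it out towards the stand's open end until roughly a third of it overhangs, let go so that it rests there by itself, then take it by the sides of the overhanging end and slide it into the free top slot of the drying rack, fully home against the stop, and let it go. Never press or push it hard, do not drop it, and leave the charcoal, the grey sanding block and the jar where they are.

Things in the scene. Friction and masses are not known exactly. Their poses are not given: they have to be found in the camera images.
- tile_center (a point): centre (half-way up) of the loose red lacquer sample tile with darker stripes, 95 mm long (its x), 60 mm wide (y), 8.5 mm thick, 50 to 85 g. It lies face up on the felt floor of the stand's recess, x along the recess, its face only 0.5 mm above the strips round it, its back end 0 to 25 mm from the back strip. A finger must press it with about 13 to 18 N to drag it along; less slips.
- stand_edge (a point): middle of the front edge of the recess floor of the fixed wooden rubbing stand, 45 mm above the table; x points along the recess into the stand (away from its open end), y to the stand's left, z up. Stand 160 x 118 x 53 mm; the recess runs 128 mm from here to the back strip. Touch down at 5 to 10 mm/s, press under 20 N: over 36 N between tile and stand (15 N of it the plunger's) spoils it. Free space before the edge.
- plunger (a joint): travel (m, 0 = fully out, 0.004 = in) of the small brass spring plunger in the recess's right strip (inner face y = -33 mm), 42 mm behind the front edge; it presses the tile's side with about 7.5 N against the fixed left strip (inner face y = +30.5 mm), so it does not slide freely. Draw the tile out past it before lifting, or its drag tilts the tile in the fingers. Nothing to operate.
- rack_home (a point): where the tile's centre must lie in the free top slot of the fixed wooden drying rack, 74 mm above the table; x points into the rack, y to its left, z up. Rails' tops 4.3 mm below, upper guides from 7.2 mm above, side walls 63 mm apart, stop 47.5 mm behind (+x). Below are two slots with a black and a brown tile that stay. Push under 25 N.
- rack_mouth (a point): middle of the mouth of the same top slot, at the same height, 18.5 mm in front of rack_home, same axes; 29 mm of a tile that is home stick out here for the fingers. The last 8 mm of walls and rails before the mouth flare outward by 3 mm as a lead-in. The rack is 91 mm wide and 96 mm high.
- charcoal: loose stick of black polishing charcoal, 22 x 60 x 18 mm, origin under its centre; leave it alone
- sand_block: loose grey sanding block, 48 x 74 x 28 mm, origin under its centre; leave it alone
- jar_grey: loose jar with grey lid, 66 mm wide, 82 mm high, origin under its centre; leave it alone
Not all that is in view belongs to the job. There is more than one size of the part that bears tile_center; the job needs the larger.

How it is judged (in metres and radians):
On the way, in this order (a step that is already met when the one before it is completed fails the run):
1. the tile rests flat in the recess, untouched, its end overhanging the stand's edge by 22 to 43 mm (x of tile_center in the frame of stand_edge between 0.0045 and 0.0255 m and z of tile_center in the frame of stand_edge below 0.0065 m and angle between tile_center's own z axis and vertical below 0.05 rad and contact force between tile and the fingers below 0.1 N and linear speed of tile below 0.01 m/s), for 0.2 s.
2. the tile is held by the fingers, clear of the stand (contact force between tile and the fingers above 1 N and contact force between tile and stand below 0.05 N and height (world z) of tile_center above 0.06 m), for 0.2 s.
At the end, for the whole second after the job is handed in: The tile lies released and at rest, face up, on the rails of the rack's top slot, its end against the stop (within 3 mm), within 4 mm sideways and 2 mm in height of its home (x of tile_center in the frame of rack_home between -0.003 and 0.003 m and y of tile_center in the frame of rack_home between -0.004 and 0.004 m and z of tile_center in the frame of rack_home between -0.002 and 0.002 m and angle between tile_center's own z axis and vertical below 0.05 rad and angle between the x axis of tile_center and the x axis of rack_home, either way round below 0.08 rad and linear speed of tile below 0.01 m/s); the robot touches nothing.
It fails at once if the tile is pressed against the stand with more than 36 N while it overhangs by less than 22 mm (contact force between tile and stand above 36 N and x of tile_center in the frame of stand_edge above 0.0255 m).
It fails at once if the tile is pushed against the rack with more than 25 N (contact force between tile and rack above 25 N).
It fails at once if the tile falls to the table (height (world z) of tile_center below 0.03 m).
It fails at once if the charcoal, the sanding block or the jar is moved more than 10 mm (distance of any of charcoal, sand_block, jar_grey from where it was at the start of the episode above 0.01 m).
It also fails if it takes over 64 s, if anything falls off the work surface, if the arm or the gripper's body presses on something with over 40 N, if the wrist force passes 120 N, or if a joint passes its speed limit or range.

## Working session

There is one attempt and no reset: what is moved stays moved. The work goes in short steps, each a Python script; the robot and the scene stay as the last script left them, time stands still between calls to the robot, and variables do not carry over. Pictures are saved under pics/ and viewed, at most 10 in all, crops included, and the job is handed in when it is done.

```bash
mkdir -p pics; ls
python3 - <<'E'
from rig import arm
import cv2,numpy as np
np.set_printoptions(precision=4,suppress=True)
for n in("scene","top"):
    cv2.imwrite(f"pics/{n}0.png",arm.snapshot(n)[:,:,::-1])
    c=arm.get_calibration(n);print(n,c["intrinsics"],c["cam_to_world"])
print(arm.grip_depth,arm.current_tool_rot(),arm.current_force(),arm.current_width(),arm.current_t())
E
```

```text
pics
scene [[483.2984   0.     318.9397]
 [  0.     483.2984 203.3658]
 [  0.       0.       1.    ]] [[-0.7823 -0.3494  0.5157  0.1273]
 [-0.6229  0.4447 -0.6436  0.5514]
 [-0.0044 -0.8247 -0.5656  0.5791]
 [ 0.      0.      0.      1.    ]]
top [[428.3268   0.     312.9586]
 [  0.     428.3268 207.7785]
 [  0.       0.       1.    ]] [[ 0.0162 -0.9943  0.105   0.4589]
 [-0.9999 -0.0157  0.0053 -0.0241]
 [-0.0036 -0.105  -0.9945  0.9611]
 [ 0.      0.      0.      1.    ]]
0.0188 [[ 0.9458  0.3248 -0.0003]
 [ 0.3248 -0.9458  0.0011]
 [ 0.0001 -0.0011 -1.    ]] [-0.1401  0.1702 -0.5446] 0.09163362881615583 0.1
```

View pics/scene0.png

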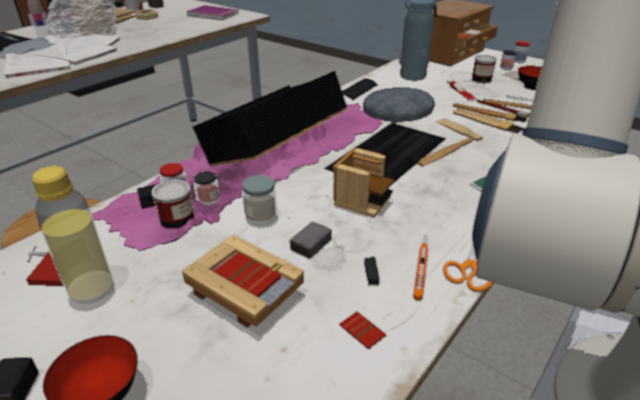

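View pics/top0.png

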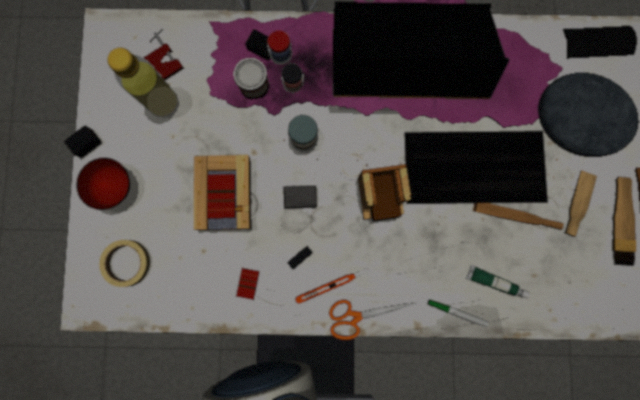

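The tile in the stand is at top (222,195) and scene (245,275). A smaller red striped tile lies on the table at top (247,283). The one in the stand is larger and sits in the recess, so it is the one meant. The rack is at top (385,192), and I'll confirm in enlarged crops.

Run:
```python
import cv2,numpy as np
t=cv2.imread("pics/top0.png");s=cv2.imread("pics/scene0.png")
r=lambda i,x,y,w,h,k:cv2.resize(i[y:y+h,x:x+w],None,fx=k,fy=k,interpolation=cv2.INTER_CUBIC)
a=np.hstack([r(t,180,145,80,100,5),r(t,345,145,80,100,5)])
cv2.imwrite("pics/c1.png",cv2.convertScaleAbs(a,alpha=1.3,beta=15))
b=np.hstack([r(s,175,225,140,105,3.5),r(s,320,135,80,92,4)[:367]])
cv2.imwrite("pics/c2.png",cv2.convertScaleAbs(b,alpha=1.2));print(a.shape,b.shape)
```

```text
Traceback (most recent call last):
ValueError: all the input array dimensions except for the concatenation axis must match exactly, but along dimension 0, the array at index 0 has size 368 and the array at index 1 has size 367
```

View pics/c1.png

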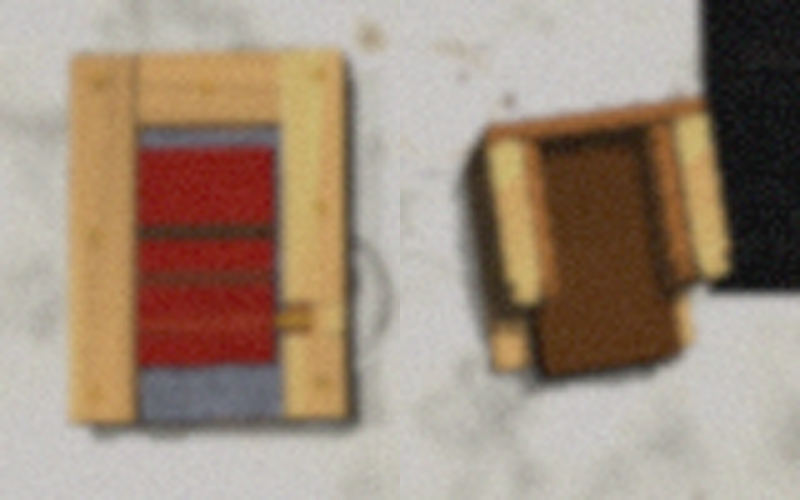

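In the top crop the stand's open end is at the bottom, towards the robot. The tile spans crop (137..276, 147..365), with the brass plunger at (295,318). The rack's stop side is at the top (485..705, 130..105) and its mouth is towards the robot. I'll redo the scene crop.

Run:
```python
import cv2,numpy as np
s=cv2.imread("pics/scene0.png")
r=lambda i,x,y,w,h,k:cv2.resize(i[y:y+h,x:x+w],None,fx=k,fy=k,interpolation=cv2.INTER_CUBIC)
b=np.hstack([r(s,175,228,136,100,3),np.vstack([r(s,325,140,76,80,5)])[:300*0+400][50:350]])
b=np.hstack([cv2.copyMakeBorder(r(s,175,228,136,100,3),0,100,0,0,0),r(s,325,140,76,80,5)])
cv2.imwrite("pics/c2.png",cv2.convertScaleAbs(b,alpha=1.2));print(b.shape)
```

```text
(400, 788, 3)
```

View pics/c2.png

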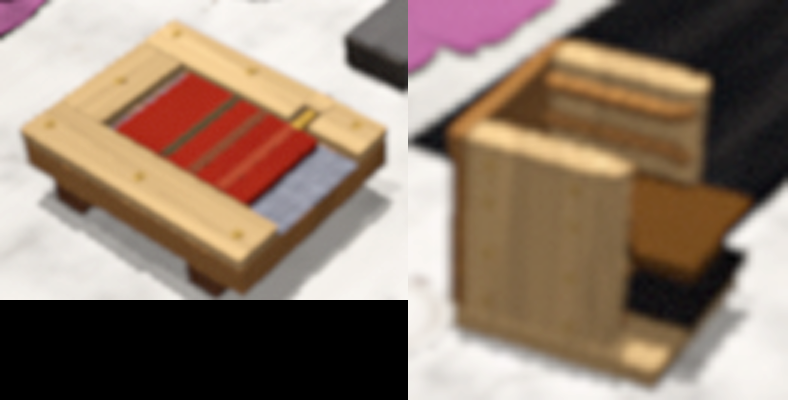

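In the scene crop the stand's top corners are back-left (24,132), back-right (165,20), front-right (385,128) and front-left (240,262). The rack's wall tops run from back (468,132)/(570,42) to front (625,178)/(710,72), and its top slot is empty. Next I triangulate.

```bash
cat > meas.py <<'E'
from rig import arm
import cv2,numpy as np
np.set_printoptions(precision=4,suppress=True)
def P(n):
    c=arm.get_calibration(n);return c["intrinsics"]@np.linalg.inv(c["cam_to_world"])[:3]
def unc(p,k,ox,oy,du=0): return np.array([(p[0]-du+.5)/k-.5+ox,(p[1]+.5)/k-.5+oy])
def onz(n,px,z):
    M=P(n);A=M[:,[0,1,3]].copy();A[:,2]+=M[:,2]*z
    q=np.linalg.solve(A,[px[0],px[1],1]);return q[:2]/q[2]
def tri(a,b):
    X=cv2.triangulatePoints(P("top"),P("scene"),a.reshape(2,1),b.reshape(2,1))[:,0];return X[:3]/X[3]
E
python3 - <<'E'
from meas import *
T=[(70,52),(343,52),(347,422),(71,424)];S=[(24,132),(165,20),(385,128),(240,262)]
for n,t,s in zip("BL BR FR FL".split(),T,S):
    a=unc(t,5,180,145);b=unc(s,3,175,228);print(n,tri(a,b),onz("top",a,.053),onz("scene",b,.053))
print("rack")
T=[(487,140),(710,108),(733,275),(510,303)];S=[(468,132),(570,42),(710,72),(625,178)]
for n,t,s in zip("BL BR FR FL".split(),T,S):
    a=unc(t,5,345,145,400);b=unc(s,5,325,140,408);print(n,tri(a,b),onz("top",a,.096),onz("scene",b,.096))
print("tile")
T=[(137,148),(275,146),(276,364),(138,367)];S=[(115,122),(190,70),(317,145),(248,205)]
for n,t,s in zip("BL BR FR FL".split(),T,S):
    a=unc(t,5,180,145);b=unc(s,3,175,228);print(n,tri(a,b),onz("top",a,.0535),onz("scene",b,.0535))
E
```

```text
BL [0.6628 0.2386 0.0515] [0.6654 0.2407] [0.6581 0.2384]
BR [0.6693 0.1242 0.0524] [0.6673 0.1226] [0.6706 0.1254]
FR [0.5083 0.1164 0.0529] [0.5074 0.1157] [0.509  0.1168]
FL [0.5038 0.2325 0.0524] [0.5046 0.2329] [0.5027 0.2324]
rack
BL [ 0.6219 -0.1197  0.0978] [ 0.6243 -0.1187] [ 0.6221 -0.123 ]
BR [ 0.6369 -0.2117  0.0948] [ 0.639  -0.2101] [ 0.6337 -0.2106]
FR [ 0.5694 -0.2182  0.1   ] [ 0.5701 -0.2189] [ 0.5729 -0.2247]
FL [ 0.5545 -0.1297  0.0969] [ 0.5572 -0.1283] [ 0.5532 -0.1321]
tile
BL [0.6216 0.2074 0.0589] [0.6237 0.2098] [0.6255 0.2034]
BR [0.6247 0.1497 0.0549] [0.6255 0.1504] [0.6254 0.1484]
FR [0.5313 0.147  0.05  ] [0.5315 0.1467] [0.5282 0.1495]
FL [0.5275 0.204  0.0536] [0.5293 0.2054] [0.526  0.2033]
```

Stand edge is about (0.506, 0.174) with yaw about 2.2°. The tile centre is about 71 mm in, so the slide is about 58 mm. The rack mouth is about (0.563, -0.174) with yaw about 8°. The heights agree with the text. Now I approach and touch down.

```bash
cat >> meas.py <<'E'
def R(deg):
    c,s=np.cos(np.radians(deg)),np.sin(np.radians(deg));return np.array([[c,s,0],[s,-c,0],[0,0,-1.]])
def fr(o,deg,x,y,z):
    r=np.radians(deg);return np.array([o[0]+x*np.cos(r)-y*np.sin(r),o[1]+x*np.sin(r)+y*np.cos(r),z])
SE=(.506,.1743);SY=2.2;RM=(.563,-.1742);RY=8.0
def F(n=3): return np.mean([arm.current_force() for _ in range(n)],axis=0)
E
python3 - <<'E'
from meas import *
arm.move_to(fr(SE,SY,.086,0,.2),R(SY)); 
arm.grip(0.0); print(arm.current_t(),arm.current_width())
arm.move_l(fr(SE,SY,.086,0,.062),feed=.15)
arm.sleep(.2);b=F(5);print(arm.current_t(),b,arm.current_ee_pos())
z=.062
while z>.050:
    z-=.0003; arm.move_l(fr(SE,SY,.086,0,z),feed=.008)
    f=F()-b
    if f[2]>.8: print("z",round(z,5),f,arm.current_ee_pos()[2])
    if f[2]>5: break
print(arm.current_t()); np.save("bias.npy",b)
E
```

```text
4.4917 0.0005686612680017621
5.7583 [-0.5762  0.3987 -0.5476] [0.5924 0.1777 0.0628]
z 0.0617 [-0.025  -0.1015  0.8754] 0.06183525605940307
z 0.0614 [ 0.7792 -0.1353  0.8142] 0.061357732809796284
z 0.0605 [ 0.6976 -1.2434  0.8301] 0.060479252182328455
z 0.0593 [ 0.7605 -1.0951  1.2123] 0.05928125282281299
z 0.0581 [-0.0038 -0.3118  1.4158] 0.05807306086103267
z 0.0578 [ 0.0425 -0.6975  0.8212] 0.05779060695935645
z 0.0563 [-0.0368 -0.1274  1.1465] 0.05628753744671061
z 0.0554 [0.4327 0.0287 1.2046] 0.055393093911610715
z 0.0551 [0.1748 0.3034 1.1868] 0.05509833186439744
z 0.0539 [-0.2356 -0.9767  0.8274] 0.0538715609903771
z 0.0536 [-1.2547 -1.6791  5.6053] 0.0537835935009635
12.7583
```

Run:
```python
from meas import *
b=np.load("bias.npy");z=.0536;x=.086
for i in range(8):
    f=F(6)-b; print("press",round(z,5),f)
    if f[2]>14.3: break
    z-=min(.00015,(15.5-f[2])*.00003); arm.move_l(fr(SE,SY,x,0,z),feed=.008); arm.sleep(.05)
while x>.0285:
    x-=.003; arm.move_l(fr(SE,SY,x,0,z),feed=.03); f=F(6)-b
    z-=np.clip((15.5-f[2])*.00002,-.00015,.00008)
    print(round(x,4),round(z,5),f,arm.current_ee_pos()[2])
    if f[2]>21 : print("high");break
print(arm.current_t()); np.save("xz.npy",[x,z])
cv2.imwrite("pics/top1.png",arm.snapshot("top")[:,:,::-1]);cv2.imwrite("pics/sc1.png",arm.snapshot("scene")[:,:,::-1])
t=cv2.imread("pics/top1.png");s=cv2.imread("pics/sc1.png")
r=lambda i,x,y,w,h,k:cv2.resize(i[y:y+h,x:x+w],None,fx=k,fy=k,interpolation=cv2.INTER_CUBIC)
cv2.imwrite("pics/c3.png",np.hstack([r(t,180,145,80,100,4),cv2.copyMakeBorder(r(s,175,228,136,100,3),0,100,0,0,0)]))
```

```text
press 0.0536 [-1.2547 -1.6791  5.6053]
press 0.05345 [-2.6428 -1.9084  7.9795]
press 0.0533 [-2.4329 -1.4562 10.8127]
press 0.05316 [-2.8394 -0.8682 13.7716]
press 0.05311 [-3.0519 -0.9308 13.285 ]
press 0.05304 [-3.3588 -1.984  14.6915]
0.083 0.05296 [ 1.2486 -0.7686 10.6959] 0.05379119660454264
0.08 0.05288 [ 2.9708 -1.1798  9.38  ] 0.053785049629657994
0.077 0.0528 [3.1891 0.0765 9.9565] 0.05379600227637378
0.074 0.05272 [ 4.0456 -0.3745  9.5338] 0.05376446248993669
0.071 0.05264 [ 4.2095  0.1347 11.2816] 0.05376738025976946
0.068 0.05258 [ 4.6348 -0.9866 12.2887] 0.053800783285741505
0.065 0.05253 [ 4.2815 -0.0652 12.9432] 0.053764207906903096
0.062 0.05248 [ 5.1798 -0.2206 13.4386] 0.05377084578000624
0.059 0.05245 [ 4.6241 -0.703  13.7893] 0.05376957345596889
0.056 0.05243 [ 5.3581 -0.1736 14.6726] 0.053785309294451834
0.053 0.05239 [ 4.7954  0.3569 13.3797] 0.053769404856932795
0.05 0.05238 [ 5.2152 -0.8039 14.8893] 0.05379575165961034
0.047 0.05239 [ 4.929  -0.4915 15.8176] 0.05377035020499267
0.044 0.05239 [ 5.6877 -0.9768 15.8024] 0.05375844033480097
0.041 0.05237 [ 5.3618  0.003  14.6192] 0.053783841674382396
0.038 0.05239 [ 5.718  -0.6769 16.1015] 0.05378780277437056
0.035 0.0524 [ 5.6758 -0.1091 15.9589] 0.05377833535345247
0.032 0.05239 [ 4.8291  0.3422 15.2706] 0.05375530176273729
0.029 0.0524 [ 4.8944  0.5863 15.9811] 0.05377642206182452
0.026 0.0524 [ 6.0666  0.247  15.6097] 0.05375834379455995
19.2583
```

View pics/c3.png

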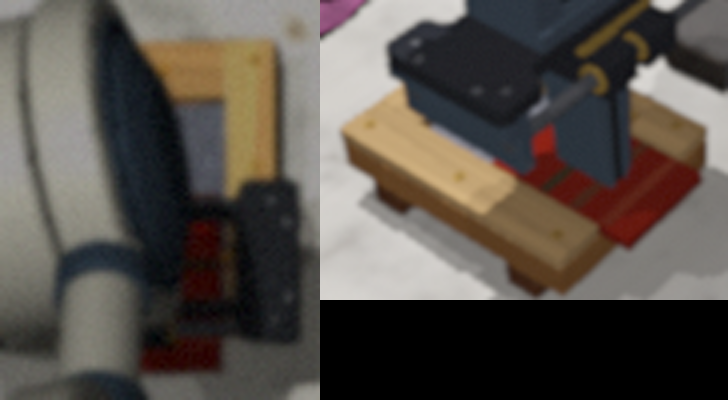

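The tile has slid out. Its front edge is at scene crop (628,247)-(700,180) and top crop row about 370. I'll measure the overhang.

Run:
```python
from meas import *
def st(p): d=p-np.array(SE);r=np.radians(SY);return np.array([d@[np.cos(r),np.sin(r)],d@[-np.sin(r),np.cos(r)]])
for p in [(628,245),(700,180)]: print(st(onz("scene",unc(p,3,175,228,320),.053)))
for p in [(143,369),(219,370)]: print(st(onz("top",unc(p,4,180,145),.053)))
# lift
p=arm.current_ee_pos();arm.move_l([p[0],p[1],.0545],feed=.02);arm.move_l([p[0],p[1],.11],feed=.15);
arm.grip(.091);print(arm.current_t())
q=fr(SE,SY,-.055,0,.15);arm.move_l(q,feed=.2)
t=arm.snapshot("top")[:,:,::-1];s=arm.snapshot("scene")[:,:,::-1]
r=lambda i,x,y,w,h,k:cv2.resize(i[y:y+h,x:x+w],None,fx=k,fy=k,interpolation=cv2.INTER_CUBIC)
cv2.imwrite("pics/c4.png",np.hstack([r(t,180,145,80,100,4),cv2.copyMakeBorder(r(s,175,228,136,100,3),0,100,0,0,0)]))
print(arm.current_t(),arm.current_ee_pos())
```

```text
[-0.0204  0.0306]
[-0.0212 -0.0251]
[-0.016   0.0128]
[-0.0174 -0.0275]
21.5833
22.3 [0.4522 0.1723 0.1496]
```

View pics/c4.png

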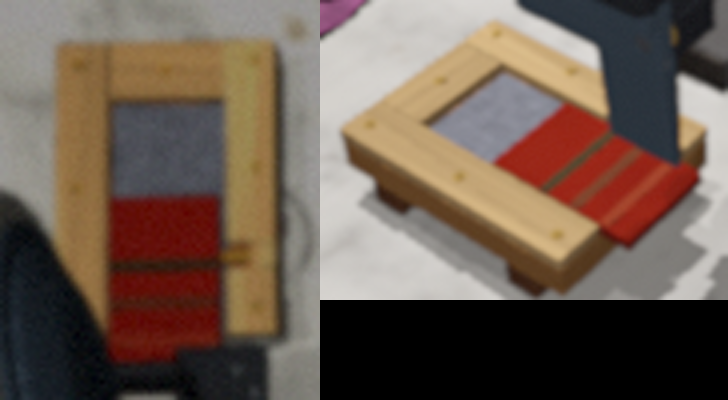

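The overhang is only about 19 mm by both views (some slip at first). I'll press again and slide 14 mm more.

Run:
```python
from meas import *
arm.move_l(fr(SE,SY,.052,0,.11),feed=.25);arm.grip(0.)
arm.move_l(fr(SE,SY,.052,0,.0575),feed=.15);arm.sleep(.15);b=F(6);x=.052
arm.move_l(fr(SE,SY,x,0,.0541),feed=.008);z=.0541
for i in range(14):
    f=F(6)-b
    if f[2]>14.3: break
    z-=np.clip((15.8-f[2])*.00003,.00005,.00025); arm.move_l(fr(SE,SY,x,0,z),feed=.008)
print("press",z,f,arm.current_ee_pos())
for i in range(7):
    x-=.002; arm.move_l(fr(SE,SY,x,0,z),feed=.03); f=F(6)-b
    z-=np.clip((16-f[2])*.00004,-.00015,.0002)
    print(round(x,4),round(z,5),f)
    if f[2]>20:break
p=arm.current_ee_pos();print(p);arm.move_l([p[0],p[1],.0547],feed=.02);arm.move_l([p[0],p[1],.10],feed=.2)
arm.grip(.091)
arm.move_l(fr(SE,SY,-.055,0,.13),feed=.25)
t=arm.snapshot("top")[:,:,::-1];s=arm.snapshot("scene")[:,:,::-1]
r=lambda i,x,y,w,h,k:cv2.resize(i[y:y+h,x:x+w],None,fx=k,fy=k,interpolation=cv2.INTER_CUBIC)
cv2.imwrite("pics/c5.png",np.hstack([r(t,180,145,80,100,4),cv2.copyMakeBorder(r(s,175,228,136,100,3),0,100,0,0,0)]))
print(arm.current_t(),arm.current_ee_pos())
```

```text
press 0.0531079973485074 [-2.9281 -1.3691 14.6752] [0.558  0.1763 0.0538]
0.05 0.05291 [0.7101 0.1163 9.1154]
0.048 0.05271 [ 3.4773 -0.8984  8.2894]
0.046 0.05251 [ 5.0253 -1.2055  9.707 ]
0.044 0.05232 [ 6.9548 -1.5721 11.3604]
0.042 0.05224 [ 7.6237 -1.0245 13.9667]
0.04 0.05222 [ 8.2343 -2.1657 15.5549]
0.038 0.05221 [ 6.916  -1.1581 15.7799]
[0.547  0.176  0.0538]
31.2667 [0.452  0.1723 0.13  ]
```

View pics/c5.png

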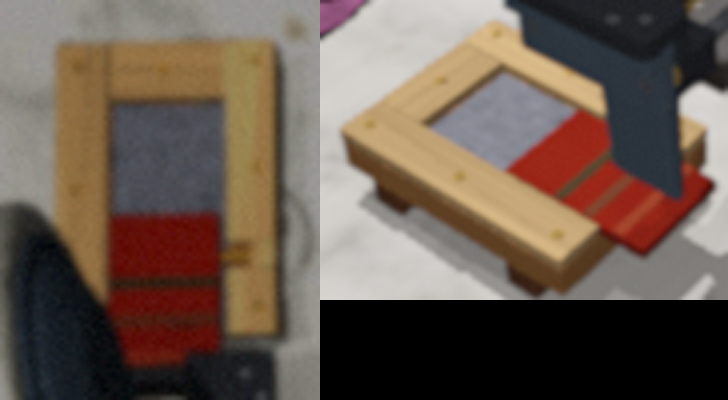

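The overhang is now about 27 mm (back edge at row 213 against the recess back at 100). The tile rests flat and untouched, so I grip it, draw it out past the plunger and lift.

Run:
```python
from meas import *
def st(p): d=p-np.array(SE);r=np.radians(SY);return np.array([d@[np.cos(r),np.sin(r)],d@[-np.sin(r),np.cos(r)]])
for p in [(110,214),(220,213),(109,100),(223,99)]: print(st(onz("top",unc(p,4,180,145),.0535)))
y=.0005; x=-.019
arm.move_l(fr(SE,SY,x-.012,y,.075),feed=.2)
arm.move_l(fr(SE,SY,x-.012,y,.038),feed=.1)
arm.move_l(fr(SE,SY,x,y,.038),feed=.05);arm.sleep(.1);b=F(6);print("pre",b)
arm.grip(.05);arm.sleep(.1)
print(F(6)-b,arm.current_width(),arm.current_grasp_force(),arm.current_t(),arm.current_ee_pos())
```

```text
[0.0671 0.0305]
[ 0.0663 -0.0284]
[0.129  0.0312]
[ 0.1281 -0.0302]
pre [0.2934 0.2058 0.2191]
[ -1.5232 -12.6795   3.4155] 0.05950644379229691 29.995951652526855 33.4083 [0.4863 0.173  0.0379]
```

Run:
```python
from meas import *
b=np.array([.29,.21,.22]);y=-.0001;x=-.019
arm.move_l(fr(SE,SY,x,y,.038),feed=.02);print(F(6)-b)
for x in (-.034,-.049,-.064):
    arm.move_l(fr(SE,SY,x,y,.0382),feed=.05);print(x,F(6)-b,arm.current_width())
arm.move_l(fr(SE,SY,x,y,.06),feed=.06);arm.sleep(.2);print("lift",F(6)-b,arm.current_width(),arm.current_grasp_force())
arm.move_l(fr(SE,SY,x,y,.15),feed=.2)
arm.move_l(fr(RM,RY,-.097,0,.15),R(RY),feed=.25)
arm.move_l(fr(RM,RY,-.097,0,.075-.011+.0005),feed=.15);arm.sleep(.2)
print(arm.current_t(),arm.current_ee_pos(),arm.current_width(),arm.current_grasp_force(),F(6))
t=arm.snapshot("top")[:,:,::-1];s=arm.snapshot("scene")[:,:,::-1]
cv2.imwrite("pics/t6.png",t);cv2.imwrite("pics/s6.png",s)
r=lambda i,x,y,w,h,k:cv2.resize(i[y:y+h,x:x+w],None,fx=k,fy=k,interpolation=cv2.INTER_CUBIC)
cv2.imwrite("pics/c6.png",cv2.convertScaleAbs(np.hstack([r(t,350,150,80,110,5),r(s,325,140,80,110,5)]),alpha=1.3,beta=15))
```

```text
[-3.425  -8.0935  2.7555]
-0.034 [ 0.9464 -6.9653  2.5346] 0.05965975790175121
-0.049 [-2.9068 -5.6472  0.1572] 0.059676494390834285
-0.064 [-2.3535 -5.8487 -0.9839] 0.059793522978217876
lift [-1.1729 -0.1836 -1.6094] 0.059272516442702074 29.991992712020874
38.8333 [ 0.4675 -0.1879  0.0653] 0.05989349236430526 29.99204456806183 [-0.2045  0.0731 -0.6274]
```

View pics/c6.png

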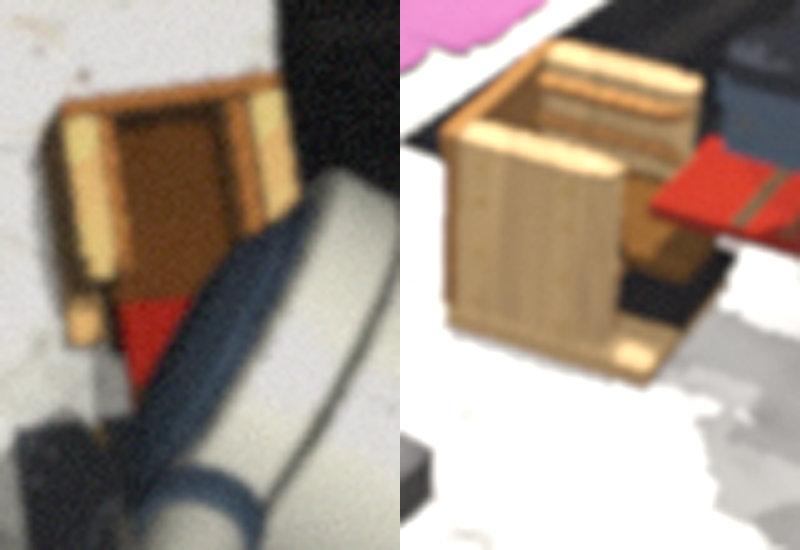

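The tile is held level in front of the slot. Its leading left corner is at top crop (118,303) and scene crop (655,207), and its right corner is at scene crop (703,137). Now I compare it with the wall edges in the same pictures.

Run:
```python
from meas import *
def rk(p): d=p-np.array(RM);r=np.radians(RY);return np.array([d@[np.cos(r),np.sin(r)],d@[-np.sin(r),np.cos(r)]])
T=lambda p,z:rk(onz("top",unc(p,5,350,150),z)); S=lambda p,z:rk(onz("scene",unc(p,5,325,140,400),z))
print("tile top",T((118,303),.079),T((135,405),.079),"scene",S((655,207),.079),S((703,137),.079))
print("walls top: Lout",T((62,118),.096),T((85,280),.096),"Lin",T((97,113),.096),T((117,277),.096),"R",T((250,92),.096),T((287,84),.096),T((300,205),.096))
print("walls scene: L",S((460,133),.096),S((617,178),.096),S((627,162),.096),"R",S((557,42),.096),S((702,73),.096),S((697,97),.096))
```

```text
tile top [-0.0097  0.0318] [-0.0524  0.0307] scene [-0.0148  0.0295] [-0.0087 -0.0299]
walls top: Lout [0.0671 0.0466] [-0.0002  0.0463] Lin [0.0674 0.0321] [-0.0005  0.0333] R [ 0.0683 -0.0313] [ 0.0697 -0.0468] [ 0.0195 -0.0448]
walls scene: L [0.0653 0.0431] [-0.0038  0.0431] [-0.0019  0.0302] R [ 0.0667 -0.0449] [ 0.0024 -0.0506] [-0.0042 -0.0309]
```

Run:
```python
from meas import *
y=-.0004;z=.0635
arm.move_l(fr(RM,RY,-.097,y,z),feed=.05);arm.sleep(.2)
b=F(8);print("b",b,arm.current_ee_pos(),arm.current_torque());r=np.radians(RY);u=np.array([np.cos(r),np.sin(r),0]);v=np.array([-u[1],u[0],0])
x=-.097
while x<-.028:
    x+=.004;arm.move_l(fr(RM,RY,x,y,z),feed=.05);f=F(6)-b
    print(round(x,4),"ax %.1f lat %.1f z %.1f"%(f@u,f@v,f[2]),arm.current_ee_pos()[2].round(4))
    y+=np.clip(f@v*.00003,-.0004,.0004) if abs(f@v)>2 else 0
    if f@u<-8 or abs(f[2])>10: print("STOP");break
np.save("ins.npy",[x,y,z,*b]);print(y,arm.current_t(),arm.current_width())
```

```text
b [-0.3222  0.1704 -0.9911] [ 0.467  -0.1881  0.0635] [0.0235 0.0147 0.0059]
-0.093 ax -0.1 lat -0.6 z 0.2 0.0635
-0.089 ax 0.7 lat 0.2 z 0.1 0.0635
-0.085 ax 0.6 lat 0.6 z 0.1 0.0635
-0.081 ax 0.3 lat -0.2 z -0.0 0.0635
-0.077 ax 0.8 lat -0.3 z -0.3 0.0635
-0.073 ax -0.3 lat -0.5 z 0.2 0.0635
-0.069 ax 0.2 lat 0.7 z 0.1 0.0635
-0.065 ax 0.5 lat 0.3 z 0.8 0.0635
-0.061 ax 0.2 lat -0.0 z 0.2 0.0635
-0.057 ax 0.8 lat -0.5 z -0.1 0.0635
-0.053 ax 0.1 lat 0.2 z -0.1 0.0635
-0.049 ax 0.1 lat -0.0 z -0.1 0.0635
-0.045 ax -0.3 lat -1.1 z -0.5 0.0635
-0.041 ax 0.1 lat -0.7 z 0.6 0.0635
-0.037 ax -0.2 lat -0.3 z 1.3 0.0635
-0.033 ax 1.0 lat -0.0 z 1.2 0.0635
-0.029 ax 0.7 lat -0.2 z 0.4 0.0635
-0.025 ax 0.6 lat -0.6 z 0.0 0.0635
-0.0004 43.8833 0.059633329794121906
```

Run:
```python
from meas import *
x,y,z,*b=np.load("ins.npy");b=np.array(b)
r=np.radians(RY);u=np.array([np.cos(r),np.sin(r),0]);v=np.array([-u[1],u[0],0])
while x<-.0165:
    x+=.0008;arm.move_l(fr(RM,RY,x,y,z),feed=.02);f=F(6)-b
    print(round(x,4),"ax %.1f lat %.1f z %.1f"%(f@u,f@v,f[2]))
    if f@u<-6: print("contact");break
for i in range(8):
    f=F(6)-b
    if f[2]>3: break
    z-=.0003;arm.move_l(fr(RM,RY,x,y,z),feed=.02)
print("z",z,F(6)-b,arm.current_ee_pos(),arm.current_t())
np.save("ins.npy",[x,y,z,*b])
t=arm.snapshot("top")[:,:,::-1];s=arm.snapshot("scene")[:,:,::-1]
q=lambda i,x,y,w,h,k:cv2.resize(i[y:y+h,x:x+w],None,fx=k,fy=k,interpolation=cv2.INTER_CUBIC)
cv2.imwrite("pics/c7.png",cv2.convertScaleAbs(np.hstack([q(t,350,150,80,110,5),q(s,325,140,80,110,5)]),alpha=1.3,beta=15))
```

```text
-0.0242 ax 0.1 lat -0.9 z -0.2
-0.0234 ax 0.1 lat -0.9 z 0.4
-0.0226 ax 0.8 lat -0.3 z -0.2
-0.0218 ax 0.6 lat -0.1 z 0.6
-0.021 ax 0.5 lat -1.0 z 0.1
-0.0202 ax -0.0 lat -0.9 z 0.3
-0.0194 ax 0.0 lat 0.9 z 0.6
-0.0186 ax -3.4 lat -1.3 z 1.3
-0.0178 ax -8.8 lat -4.9 z 1.7
contact
z 0.06290000000000001 [-8.7998 -4.7174  5.032 ] [ 0.544  -0.1772  0.0627] 46.6333
```

View pics/c7.png

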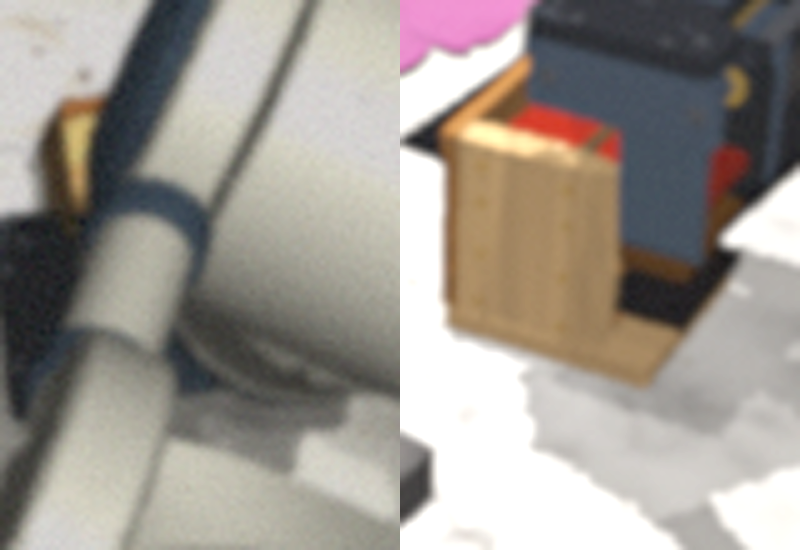

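The tile is in the slot and the contact was felt about 3 mm later than nominal. I release it, back off and look at how far it sticks out.

Run:
```python
from meas import *
x,y,z,*b=np.load("ins.npy")
arm.move_l(fr(RM,RY,x-.0005,y,z+.0001),feed=.02)
arm.grip(.072);arm.move_l(fr(RM,RY,-.12,y,z),feed=.15)
arm.move_l(fr(RM,RY,-.12,y,.2),feed=.3)
arm.move_l(fr(RM,RY,-.18,.02,.2),feed=.3)
t=arm.snapshot("top")[:,:,::-1];s=arm.snapshot("scene")[:,:,::-1];print(arm.current_t())
q=lambda i,x,y,w,h,k:cv2.resize(i[y:y+h,x:x+w],None,fx=k,fy=k,interpolation=cv2.INTER_CUBIC)
cv2.imwrite("pics/c8.png",cv2.convertScaleAbs(np.hstack([q(t,350,150,80,110,5),q(s,325,140,80,110,5)]),alpha=1.3,beta=15))
```

```text
49.2833
```

View pics/c8.png

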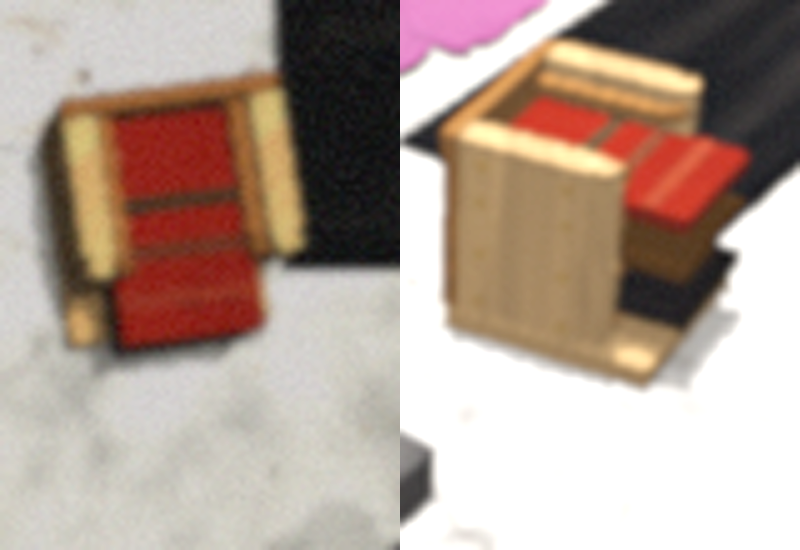

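The tile lies in the top slot, and its front edge runs from top crop (118,350) to (265,327). I'll measure how far it sticks out.

Run:
```python
from meas import *
def rk(p): d=p-np.array(RM);r=np.radians(RY);return np.array([d@[np.cos(r),np.sin(r)],d@[-np.sin(r),np.cos(r)]])
T=lambda p,z:rk(onz("top",unc(p,5,350,150),z)); S=lambda p,z:rk(onz("scene",unc(p,5,325,140,400),z))
print("tile",T((119,347),.078),T((265,325),.078),T((108,120),.078),T((225,108),.078),"sc",S((680,226),.078),S((750,155),.078))
print("walls",T((88,280),.096),T((118,275),.096),T((304,250),.096),T((272,255),.096),"sc",S((617,178),.096),S((702,73),.096))
```

```text
tile [-0.0278  0.0338] [-0.0262 -0.0274] [0.067  0.0252] [ 0.066 -0.024] sc [-0.0284  0.0359] [-0.0305 -0.0278]
walls [-0.0003  0.0451] [0.0002 0.0328] [ 0.001  -0.0437] [ 0.0006 -0.0305] sc [-0.0038  0.0431] [ 0.0024 -0.0506]
```

The tile sticks out 27–29 mm against a nominal 29, so it is home. The walls hold it sideways within limits, and the arm is clear.

```bash
python3 -c "
from rig import arm
print(arm.sign_off(),arm.current_t())"
```

```text
the job is handed in; nothing more can be done
the job is handed in; nothing more can be done
```

The job is handed in: the large red tile lies released in the rack's top slot, and the pictures put its end within about 2 mm of home against the stop; sign-off returned no verdict.

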